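Make up two workshop kits

ROBOT

A 6-joint arm with a two-finger parallel gripper is mounted at the origin on the work surface. World frame = base frame: x ahead of the robot, y to its left, z up, the work surface at z = 0. Lengths are in m, angles in rad, forces in N, time in s.
With the tool pointing down it reaches from about 0.425 to 0.95 m from the base axis. Payload 3.5 kg.
Tool frame: the origin (TCP) lies at the very end of the fingers, on their centre line; the grasp point (between the pads) lies 19 mm behind it; z points along the fingers, y is the direction in which the jaws open and shut (so a half turn about z gives the same grasp; the last joint's range is limited). The gripper opens to 85 mm and grips with 20 to 120 N. Pads are 22 mm wide; open, the fingers measure 114 mm over their backs; the gripper's body (76 mm by 85 mm) begins 54 mm behind the grasp point. The pads swing forward as they close: fully open they stand 13 mm farther back than shut.
Start: joints at [-1.303, 0.286, 1.577, -0, 1.279, -0.15], TCP at [0.274, -0.617, 0.231] pointing down, gripper open.
Joint ranges: [-2.77, 2.77], [-0.9, 2.22], [0.21, 2.48], [-1.53, 4.67], [0.24, 2.81], [-2.84, 2.84]. Speed limits (rad/s): [2.79, 2.79, 3.14, 3.14, 3.14, 3.14].

INTERFACE

Orientations are given as a unit quaternion [x, y, z, w].
In Python, from plant import ctrl, eyes, ticket gives the robot as it stands.
- The arm moves only by the tool send_rows, never from a script. Its arguments are lists of equal length, an entry for each row: "translation": the shift along the tool's x, y, z in units of 30 mm (1.0 is 30 mm), a list of three; "rotation": the turn, a rotation vector about the tool's x, y, z in units of 5 degrees (1.0 is 5 degrees), a list of three; "grip": the finger opening in mm, from 0 to 85.4. A call has 1 to 5 rows; each row shifts and turns the commanded pose from where the row before left it, along the tool's axes as they then stand; what a row does not reach is not made up. A row lasts 1/8 s, in which the tool goes at most 62.5 mm and 10.7 degrees, less where a joint would pass 70% of its speed; a pose out of reach is approached as far as the arm can. A call is refused whole if a number of a shift passes 1 or a number of a turn 1, either way. A call with a gripper value outside its range is refused whole. The fingers move at their own pace and stop on an object; "squeeze" is the grip in N (left out, the last holds). Time passes only in rows, so rows that do not move let the fingers close. It gives the time, the measured TCP pose, the force and the opening at its end, in the units of the state.
- ctrl.get_state(): the state, without advancing time (a new reading comes with each control period).
- eyes.read_camera(name): name is "scene" or "top"; returns a dict with "image" (384x512x3 uint8, blue, green, red), "mtx" (3x3 intrinsics, pixels), "dist_coeffs" ([k1, k2, p1, p2, k3] as OpenCV has them; the pictures are not rectified), "xyz" and "orientation" of the camera in the world. Camera axes: x right, y down, z forward; pixel columns grow to the right and rows downward; lengths in m; the calibration is good to about 2 mm. A picture is of the moment at which its call begins. There is no depth.
- ticket.sign_off(): hands the job in, once; it reports no verdict.
The state is a dict: "time": time; "qpos": joint angles; "dq": joint speeds; "joint_efforts": joint torques, N m; "eef_pos": TCP position; "tcp_rot": TCP orientation; "contact_force": force on the tool from outside, world axes, zero at the start; "wrist_torque": the same for the moment, N m; "opening": opening from 0.0 (shut) to 1.0 (fully open).
Only numpy, scipy, OpenCV 4.12 (cv2) and the standard library are available. Lean on these libraries where they do the work, as an engineer would, in place of code of your own. Each camera call takes 0.05 s, during which the arm holds its last target. There are 200 camera calls.

TASK

Make up two kits for the studio class. Into the tray with three compartments put the glue bottle, the small jar and the sanding block, one to a compartment, with the sanding block in the middle; into the tray with two compartments put the large jar and the narrow tape roll, one to a compartment. Set each thing down without dropping it, upright (block and roll lying flat, as they are now) on the compartment's floor, and leave the wide tape roll, the mug and the pig figurine where they are.

Things in the scene. Friction and masses are not known exactly. Their poses are not given: they have to be found in the camera images.
- tray3: kit tray with three equal compartments in a row: shallow white plastic, fixed to the table, 218 x 76 mm outside, 12 mm high. Origin: centre of its underside (table level); x runs along the row, y across it. Compartments are 66 x 66 mm inside, centred at x = -71, 0 and +71 mm, y = 0; floor 4 mm thick, outer walls and dividers 5 mm thick, all rising to 12 mm.
- tray2: kit tray with two equal compartments in a row: shallow white plastic, fixed to the table, 171 x 88 mm outside, 12 mm high. Origin: centre of its underside (table level); x runs along the row, y across it. Compartments are 78 x 78 mm inside, centred at x = -41.5 and +41.5 mm, y = 0; floor 4 mm thick, outer walls and divider 5 mm thick, all rising to 12 mm.
- glue_bottle: small white glue bottle with a pointed red nozzle, loose, standing: round body 34 mm in diameter up to 50 mm, nozzle tip at 78 mm, about 50 g. Origin: centre of its underside, z up.
- small_jar: small round glass jar with a paper label and steel lid, loose, standing: 40 mm in diameter, 45 mm high (lid the top 12 mm, 38 mm across), about 80 g. Origin: centre of its underside, z up.
- large_jar: large round glass jar with a paper label and steel lid, loose, standing: 56 mm in diameter, 72 mm high (lid the top 16 mm, 54 mm across), about 250 g. Origin: centre of its underside, z up.
- sanding_block: rectangular dark rubber sanding block, loose, lying flat: 48 mm along its x, 34 mm along its y, 28 mm high, about 40 g. Origin: centre of its underside, z up.
- narrow_roll: narrow roll of grey tape, a ring lying flat on the table, loose: 60 mm outside diameter, 38 mm hole, 30 mm high, about 50 g. Origin: centre of its underside, z up.
- wide_roll: wide roll of grey tape among the stock, to be left alone: a ring standing on its flat side, loose, 68 mm outside diameter, 50 mm hole, 50 mm high (clearly taller and bigger than the narrow roll). Origin: centre of its underside, z up.
- mug: blue ceramic mug, a bystander, loose: 76 mm in diameter, 88 mm high, handle at its +y. Origin: centre of its underside, z up.
- pig: pink pig figurine, a bystander, loose: about 110 mm long along its x (snout to -x), 50 mm wide, 75 mm high. Origin: centre of its underside, z up.
There are look-alikes about, which are no part of the job. What is shaped like the large_jar but orange is not meant.

How it is judged:
At the end, for the whole second after the job is handed in: Block in the middle, glue bottle and small jar in the ends of the three-tray; large jar and narrow roll one each in the two-tray; each flat on the floor (underside 1 to 7 mm, tilt < 0.1 rad), centre within 19, 19, 16, 14, 12 mm of the compartment centre in x and y, at rest (x of sanding_block in the frame of tray3 between -0.019 and 0.019 m and y of sanding_block in the frame of tray3 between -0.019 and 0.019 m and ((x of glue_bottle in the frame of tray3 between 0.052 and 0.09 m and y of glue_bottle in the frame of tray3 between -0.019 and 0.019 m and x of small_jar in the frame of tray3 between -0.087 and -0.055 m and y of small_jar in the frame of tray3 between -0.016 and 0.016 m) or (x of glue_bottle in the frame of tray3 between -0.09 and -0.052 m and y of glue_bottle in the frame of tray3 between -0.019 and 0.019 m and x of small_jar in the frame of tray3 between 0.055 and 0.087 m and y of small_jar in the frame of tray3 between -0.016 and 0.016 m)) and ((x of large_jar in the frame of tray2 between 0.0275 and 0.0555 m and y of large_jar in the frame of tray2 between -0.014 and 0.014 m and x of narrow_roll in the frame of tray2 between -0.0535 and -0.0295 m and y of narrow_roll in the frame of tray2 between -0.012 and 0.012 m) or (x of large_jar in the frame of tray2 between -0.0555 and -0.0275 m and y of large_jar in the frame of tray2 between -0.014 and 0.014 m and x of narrow_roll in the frame of tray2 between 0.0295 and 0.0535 m and y of narrow_roll in the frame of tray2 between -0.012 and 0.012 m)) and z of glue_bottle in the frame of tray3 between 0.001 and 0.007 m and angle between each of glue_bottle, small_jar, sanding_block, large_jar, narrow_roll's own z axis and vertical below 0.1 rad and linear speed of each of glue_bottle, small_jar, sanding_block, large_jar, narrow_roll below 0.02 m/s and angular speed of each of glue_bottle, small_jar, sanding_block, large_jar, narrow_roll below 0.15 rad/s and z of small_jar in the frame of tray3 between 0.001 and 0.007 m and z of sanding_block in the frame of tray3 between 0.001 and 0.007 m and z of large_jar in the frame of tray2 between 0.001 and 0.007 m and z of narrow_roll in the frame of tray2 between 0.001 and 0.007 m); the robot touches nothing.
It fails at once if the wide roll is shifted by more than 20 mm (distance of wide_roll from where it was at the start of the episode above 0.02 m).
It fails at once if the mug is shifted by more than 20 mm (distance of mug from where it was at the start of the episode above 0.02 m).
It fails at once if the pig is shifted by more than 20 mm (distance of pig from where it was at the start of the episode above 0.02 m).
It fails at once if a kit thing is dropped or thrown (faster than 0.7 m/s out of the fingers, a fall of about 25 mm) ((linear speed of glue_bottle above 0.7 m/s and contact force between glue_bottle and the fingers below 0.05 N) or (linear speed of small_jar above 0.7 m/s and contact force between small_jar and the fingers below 0.05 N) or (linear speed of sanding_block above 0.7 m/s and contact force between sanding_block and the fingers below 0.05 N) or (linear speed of large_jar above 0.7 m/s and contact force between large_jar and the fingers below 0.05 N) or (linear speed of narrow_roll above 0.7 m/s and contact force between narrow_roll and the fingers below 0.05 N)).
It also fails if it takes over 125 s, if anything falls off the work surface, if the arm or the gripper's body presses on something with over 40 N, if the wrist force passes 120 N, or if a joint passes its speed limit or range.

## Working session

There is one attempt and no reset: what is moved stays moved. The work goes in short steps, Python scripts to look and compute and a tool call to move; the robot and the scene stay as the last step left them, time stands still between calls to the robot, and variables do not carry over. Pictures are saved under pics/ and viewed, about 12 in all and at most 16, crops included, and the job is handed in when it is done.

Besides the shell and the picture viewer there is one more tool, called as name(argument=value, ...), one argument or row to a line, values as JSON. send_rows: Moves the arm, as the interface text tells. Its arguments: {"type":"object","properties":{"translation":{"type":"array"},"rotation":{"type":"array"},"grip":{"type":"array"},"squeeze":{"type":"number"}},"required":["translation","rotation","grip"]}

```bash
mkdir -p pics; ls; python3 - <<'E'
from plant import ctrl, eyes
import cv2
s=ctrl.get_state(); print({k:s[k] for k in('time','eef_pos','tcp_rot','opening')})
for n in('top','scene'):
    c=eyes.read_camera(n); cv2.imwrite(f'pics/{n}0.png',c['image']); 
    cv2.imwrite(f'pics/{n}0b.png',cv2.resize(c['image'],(800,600),interpolation=cv2.INTER_CUBIC))
    print(n,c['mtx'],c['dist_coeffs'],c['xyz'],c['orientation'])
E
```

```text
pics
{'time': 0.0, 'eef_pos': array([ 0.27373523, -0.61628097,  0.22992834]), 'tcp_rot': array([ 9.78260223e-01,  2.07377759e-01, -8.14890998e-05, -1.18112651e-03]), 'opening': 0.9994240927303146}
top [[379.57111236   0.         254.37705239]
 [  0.         379.57111236 195.42576774]
 [  0.           0.           1.        ]] [-0.12377083  0.          0.          0.          0.        ] [0.46644603 0.00118791 1.04467267] [ 0.71168291 -0.70085898  0.03753965 -0.02991491]
scene [[408.82121275   0.         260.84039744]
 [  0.         408.82121275 193.02495186]
 [  0.           0.           1.        ]] [0.01720584 0.         0.         0.         0.        ] [ 1.14368629 -0.56213383  0.62092622] [ 0.81294705  0.35508924 -0.17688848 -0.4263088 ]
```

View pics/top0b.png

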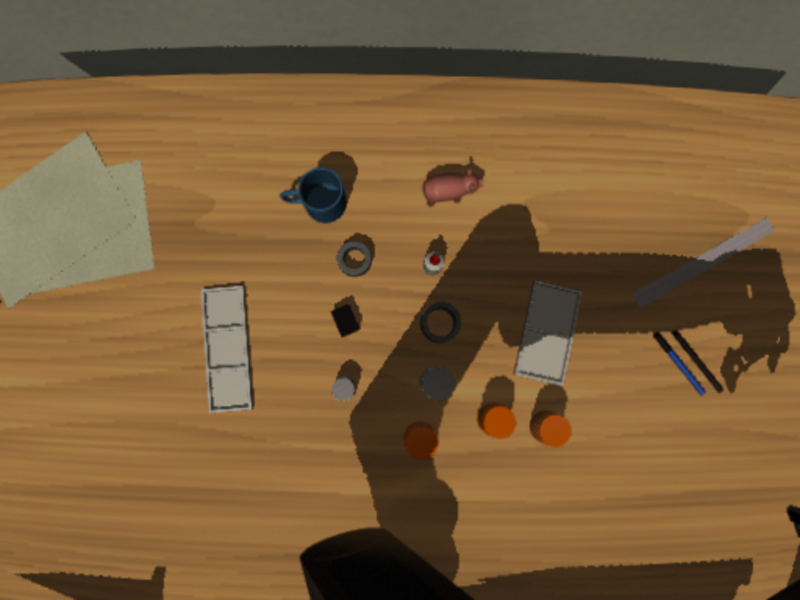

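View pics/scene0b.png

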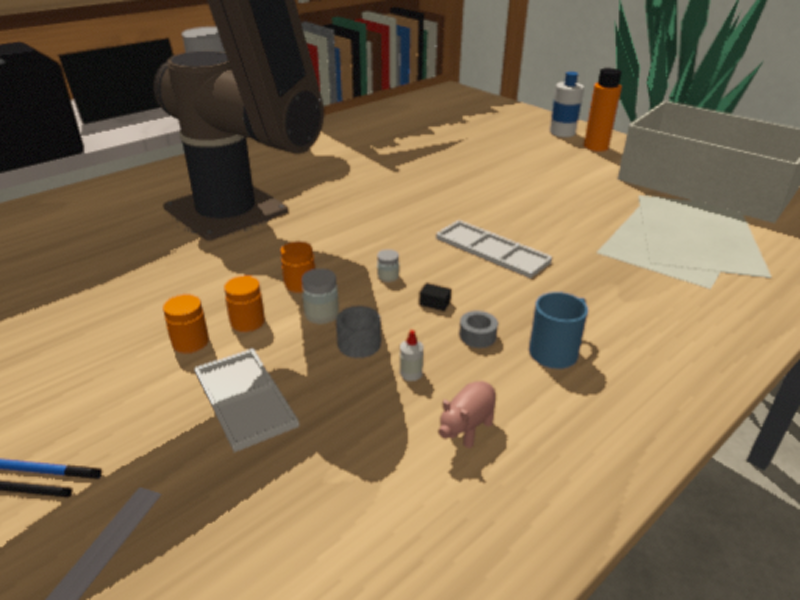

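```bash
cat > h.py <<'E'
import numpy as np, cv2
from scipy.spatial.transform import Rotation as R
def cast(c,uv,z):
    uv=np.asarray(uv,float).reshape(-1,1,2)
    p=cv2.undistortPoints(uv,c['mtx'],np.asarray(c['dist_coeffs'])).reshape(-1,2)
    d=R.from_quat(c['orientation']).apply(np.c_[p,np.ones(len(p))]); o=np.asarray(c['xyz'])
    return (o+d*((z-o[2])/d[:,2])[:,None])[:,:2]
def proj(c,P):
    r=R.from_quat(c['orientation']).inv()
    t=-r.apply(c['xyz'])
    return cv2.projectPoints(np.asarray(P,float).reshape(-1,3),r.as_rotvec(),t,c['mtx'],np.asarray(c['dist_coeffs']))[0].reshape(-1,2)
E
python3 - <<'E'
from h import *
from plant import eyes
c=eyes.read_camera('top'); im=c['image']
hsv=cv2.cvtColor(im,cv2.COLOR_BGR2HSV)
m=((hsv[...,1]<105)).astype(np.uint8)*255
m[:90]=0;m[330:]=0
n,l,st,ce=cv2.connectedComponentsWithStats(m)
for i in range(1,n):
    if st[i,4]>50:
        cn=max(cv2.findContours((l==i).astype(np.uint8),0,1)[0],key=cv2.contourArea)
        hull=cv2.convexHull(cn); M=cv2.moments(hull); cc=[M['m10']/M['m00'],M['m01']/M['m00']]
        (rc,rs,ra)=cv2.minAreaRect(cn); 
        print(i,st[i],np.round(cc,1),'c0',cast(c,cc,0).round(4)[0],'c25',cast(c,cc,.025).round(4)[0],'rect',np.round(rc,1),np.round(rs,1),round(ra,1), cast(c,cv2.boxPoints((rc,rs,ra)),.012).round(4).tolist() if st[i,4]>900 else '')
crop=im[140:290,110:390]
big=cv2.resize(crop,None,fx=2.85,fy=2.85,interpolation=cv2.INTER_CUBIC)
big=np.clip(255*(big/255.)**.6,0,255).astype(np.uint8)
mm=cv2.resize(m[140:290,110:390],(big.shape[1],150),interpolation=0)
cv2.imwrite('pics/c1.png',np.vstack([big,cv2.cvtColor(cv2.resize(m[140:290,110:390],None,fx=1.1,fy=1.1),8)] if 0 else [big]))
E
```

```text
1 [   0   90   99  107 7613] [ 46.7 142.8] c0 [0.7108 0.5973] c25 [0.705  0.5831] rect [ 44.3 140.7] [100.1  99.9] 82.7 [[0.8513, 0.8014], [0.881, 0.4806], [0.5905, 0.4211], [0.5503, 0.723]]
2 [179 106  41  37 149] [202.7 124.2] c0 [0.7668 0.1399] c25 [0.7596 0.1366] rect [203.9 122.4] [40.2 33.4] 32.5 
6 [ 405  139   91   58 1075] [449.7 167.6] c0 [ 0.6569 -0.5759] c25 [ 0.6523 -0.5621] rect [449.9 167.6] [11.3 99.8] 60.5 [[0.5951, -0.4279], [0.7473, -0.7073], [0.7182, -0.7238], [0.5676, -0.4436]]
7 [216 154  22  23 276] [226.4 164.9] c0 [0.6507 0.0698] c25 [0.6463 0.0682] rect [226.5 165. ] [22. 21.] 90.0 
8 [271 161  13  15 123] [277.  167.9] c0 [ 0.6445 -0.0713] c25 [ 0.6403 -0.0696] rect [277. 168.] [14. 12.] 90.0 
9 [ 329  179   44   68 2007] [350.6 212.8] c0 [ 0.5221 -0.2779] c25 [ 0.5207 -0.2712] rect [350.7 212.8] [32.4 62.7] 11.9 [[0.446, -0.2127], [0.6155, -0.2493], [0.5985, -0.3392], [0.4284, -0.3009]]
10 [ 128  182   34   83 2284] [144.5 222.9] c0 [0.4854 0.2937] c25 [0.4849 0.2867] rect [144.4 222.8] [80.7 28.7] 85.9 [[0.5926, 0.3436], [0.5994, 0.2632], [0.38, 0.2397], [0.3724, 0.3187]]
11 [269 193  26  26 280] [281.6 205.7] c0 [ 0.5392 -0.085 ] c25 [ 0.5374 -0.0829] rect [281.5 205.5] [25. 25.] 90.0 
12 [213 195  16  20 181] [220.6 204.5] c0 [0.5399 0.0835] c25 [0.5381 0.0816] rect [220.4 204.4] [16.6 11. ] 66.0 
13 [432 213  30  37  90] [445.4 229.9] c0 [ 0.4763 -0.5564] c25 [ 0.4761 -0.543 ] rect [446.4 231. ] [46.2  2.2] 51.3 
14 [419 214  33  40  84] [436.1 234.4] c0 [ 0.4634 -0.5277] c25 [ 0.4634 -0.515 ] rect [434.9 232.8] [49.2  4.7] 51.3 
15 [269 234  22  22 382] [279.4 244.6] c0 [ 0.4323 -0.0799] c25 [ 0.4331 -0.078 ] rect [279.5 244.5] [21. 21.] 90.0 
17 [212 241  16  16 189] [219.7 248.3] c0 [0.4197 0.0834] c25 [0.4209 0.0814] rect [219.8 248.3] [14.1 14.8] 45.0
```

View pics/c1.png

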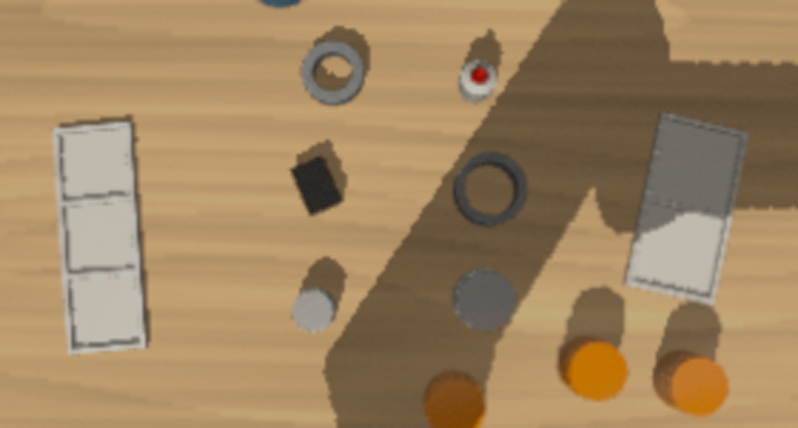

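```bash
cat >> h.py <<'E'
def blob(mask,win):
    u0,v0,u1,v1=win; m=np.zeros_like(mask,np.uint8); m[v0:v1,u0:u1]=mask[v0:v1,u0:u1]
    cn=max(cv2.findContours(m,0,1)[0],key=cv2.contourArea); M=cv2.moments(cv2.convexHull(cn))
    return cn,np.array([M['m10']/M['m00'],M['m01']/M['m00']])
E
python3 - <<'E'
from h import *
from plant import eyes
c=eyes.read_camera('top'); im=c['image']; hsv=cv2.cvtColor(im,cv2.COLOR_BGR2HSV)
low=(hsv[...,1]<105)
dark=(hsv[...,2]<50)
red=((hsv[...,0]<8)|(hsv[...,0]>172))&(hsv[...,1]>130)&(hsv[...,2]>90)
cn,p=blob(dark,(208,190,236,220)); r=cv2.minAreaRect(cn); b=cast(c,cv2.boxPoints(r),.028)
print('block',p,cast(c,p,.022),r,b.round(4).tolist(),[np.degrees(np.arctan2(*(b[i+1]-b[i])[::-1])).round(1) for i in range(3)],[np.linalg.norm(b[i+1]-b[i]).round(4) for i in range(3)])
s=eyes.read_camera('scene'); 
obj={}
for n,mk,w,z in [('roll',low,(210,150,242,180),.026),('glue',low|red,(265,155,290,180),.04),('sjar',low,(208,238,232,260),.04),('ljar',low,(265,230,295,262),.065),('wroll',low,(265,190,297,222),.045)]:
    cn,p=blob(mk,w); x=cast(c,p,z)[0]; obj[n]=x; print(n,p.round(1),x.round(4),cv2.minEnclosingCircle(cn))
    # vertical axis projected into scene, at base and top
_,p=blob(red,(265,155,290,180)); print('nozzle z.07',cast(c,p,.07))
obj['block']=np.array(cast(c,blob(dark,(208,190,236,220))[1],.022)[0])
D={'roll':(.03,.06),'glue':(.05,.034),'sjar':(.045,.04),'ljar':(.072,.056),'wroll':(.05,.068),'block':(.028,.04)}
im2=cv2.resize(s['image'],None,fx=3,fy=3,interpolation=cv2.INTER_CUBIC)
a=np.linspace(0,2*np.pi,40)
for n,x in obj.items():
    h,d=D[n]
    for z in(0,h):
        q=proj(s,np.c_[x[0]+d/2*np.cos(a),x[1]+d/2*np.sin(a),0*a+z]); cv2.polylines(im2,[np.int32((q+.5)*3)],True,(0,255,0),1)
def tray(x,y,yaw,L,W,k):
    e=np.radians(yaw); A=np.array([[np.cos(e),-np.sin(e)],[np.sin(e),np.cos(e)]])
    P=(A@np.array([[-L,-W],[L,-W],[L,W],[-L,W]]).T/2).T+[x,y]; q=proj(s,np.c_[P,[.012]*4]); cv2.polylines(im2,[np.int32((q+.5)*3)],True,(0,0,255),1)
tray(.4861,.2913,6.3,.218,.076,3); tray(.5221,-.2755,-12.4,.171,.088,2)
cv2.imwrite('pics/s1.png',im2[400:880,320:1100])
E
```

```text
block [220.79874214 204.22877358] [[0.53910368 0.08120291]] ((220.6896514892578, 204.2758331298828), (17.857677459716797, 12.605419158935547), 66.80140686035156) [[0.5536, 0.1064], [0.5675, 0.0756], [0.5236, 0.0557], [0.5097, 0.0865]] [np.float64(-65.8), np.float64(-155.7), np.float64(114.2)] [np.float64(0.0339), np.float64(0.0482), np.float64(0.0337)]
roll [226.4 164.9] [0.6462 0.0681] ((226.34375, 164.90625), 11.40742015838623)
glue [277.  167.9] [ 0.6377 -0.0685] ((277.0, 168.0), 7.615873336791992)
sjar [219.7 248.3] [0.4215 0.0802] ((219.6666717529297, 248.3333282470703), 7.695691108703613)
ljar [279.5 244.6] [ 0.4344 -0.075 ] ((279.5, 244.5), 11.068072319030762)
wroll [281.6 205.8] [ 0.5359 -0.0813] ((281.69232177734375, 205.92308044433594), 12.941701889038086)
nozzle z.07 [[ 0.63588782 -0.06844396]]
```

View pics/s1.png

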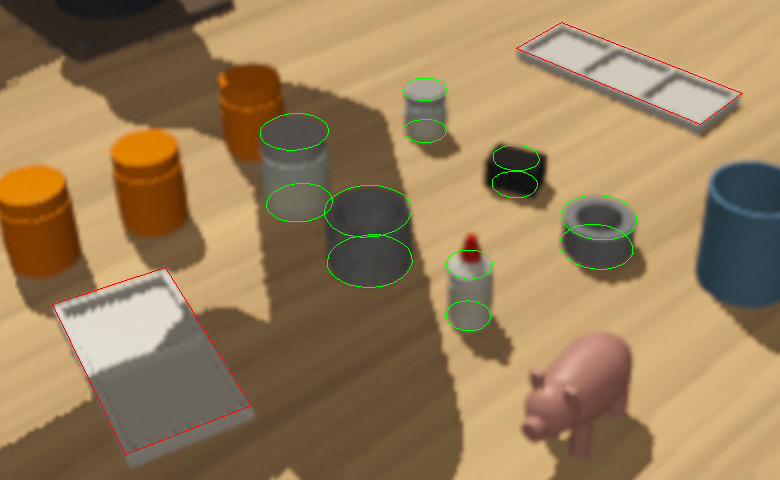

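send_rows(
  translation=[
    [0.97, -0.98, 0.1],
    [0.97, -0.98, 0.1],
    [0.97, -0.98, 0.1],
    [0.97, -0.98, 0.1],
    [0.97, -0.98, 0.1],
  ],
  rotation=[
    [0, 0, 0],
    [0, 0, 0],
    [0, 0, 0],
    [0, 0, 0],
    [0, 0, 0],
  ],
  grip=[85, 85, 85, 85, 85],
  squeeze=30,
)

```text
time: 0.88
eef_pos: [0.3476, -0.4222, 0.2162]
tcp_rot: [0.978, 0.207, 0.0, -0.0]
contact_force: [0.8, -0.8, 0.4]
opening: 0.994
```

send_rows(
  translation=[
    [0.97, -0.98, 0.1],
    [0.97, -0.98, 0.1],
    [0.97, -0.98, 0.1],
    [0.97, -0.98, 0.1],
    [0.97, -0.98, 0.1],
  ],
  rotation=[
    [0, 0, 0],
    [0, 0, 0],
    [0, 0, 0],
    [0, 0, 0],
    [0, 0, 0],
  ],
  grip=[85, 85, 85, 85, 85],
)

```text
time: 1.5
eef_pos: [0.4209, -0.2288, 0.2013]
tcp_rot: [0.978, 0.207, 0.0, 0.0]
contact_force: [0.7, 0.3, 0.3]
opening: 0.994
```

send_rows(
  translation=[
    [0.97, -0.98, 0.1],
    [0.97, -0.98, 0.1],
    [0.97, -0.98, 0.1],
    [0.97, -0.98, 0.1],
    [0.97, -0.98, 0.1],
  ],
  rotation=[
    [0, 0, 0],
    [0, 0, 0],
    [0, 0, 0],
    [0, 0, 0],
    [0, 0, 0],
  ],
  grip=[85, 85, 85, 85, 85],
)

```text
time: 2.12
eef_pos: [0.4943, -0.0354, 0.1864]
tcp_rot: [0.978, 0.207, 0.0, 0.0]
contact_force: [0.5, -0.5, 0.0]
opening: 0.997
```

send_rows(
  translation=[
    [0.97, -0.98, 0.1],
    [0.97, -0.98, 0.1],
    [0.6, -0.65, 0.1],
    [0, 0, 0],
    [0, 0, 0],
  ],
  rotation=[
    [0, 0, 0],
    [0, 0, 0],
    [0, 0, 0],
    [0, 0, 0],
    [0, 0, 0],
  ],
  grip=[85, 85, 85, 85, 85],
)

```text
time: 2.75
eef_pos: [0.5316, 0.0653, 0.1773]
tcp_rot: [0.978, 0.207, -0.0, 0.0]
contact_force: [-0.1, 0.3, 0.2]
opening: 0.996
```

```bash
cat >> h.py <<'E'
def go(x,y,z,yaw):
    from plant import ctrl
    s=ctrl.get_state(); r=R.from_quat(s['tcp_rot']); p=np.array(s['eef_pos'])
    X=r.apply([1,0,0]); cur=np.degrees(np.arctan2(X[1],X[0])); Z=r.apply([0,0,1])
    print('t',round(s['time'],2),'pos',p.round(4),'yaw',cur.round(1),'zax',Z.round(3),'open mm',round(s['opening']*85.4,1),'F',np.round(s['contact_force'],1))
    # current-frame delta, and delta if the turn is made first
    e=np.radians(yaw); d=np.array([x,y,z])-p
    f=np.array([d[0]*np.cos(e)+d[1]*np.sin(e), d[0]*np.sin(e)-d[1]*np.cos(e), -d[2]])/.03
    print('units now',(r.inv().apply(d)/.03).round(2),'turn z',((cur-yaw)/5).round(2),'units after turn',f.round(2), 'q',np.round(s['qpos'],2))
E
python3 -c "
from h import *; go(.539,.081,.008,24.3)"
```

```text
t 2.75 pos [0.5316 0.0653 0.1773] yaw 23.9 zax [-0. -0. -1.] open mm 85.1 F [-0.1  0.3  0.2]
units now [ 0.44 -0.38  5.64] turn z -0.07 units after turn [ 0.44 -0.38  5.64] q [-0.07  0.03  1.97 -0.    1.14  1.09]
```

send_rows(
  translation=[
    [0.44, -0.38, 0.9],
    [0, 0, 1],
    [0, 0, 1],
    [0, 0, 1],
    [0, 0, 0.8],
  ],
  rotation=[
    [0, 0, -0.07],
    [0, 0, 0],
    [0, 0, 0],
    [0, 0, 0],
    [0, 0, 0],
  ],
  grip=[85, 85, 85, 85, 85],
)

```text
time: 3.38
eef_pos: [0.5388, 0.0802, 0.0353]
tcp_rot: [0.978, 0.209, -0.0, 0.0]
contact_force: [0.1, 0.5, 0.3]
opening: 0.998
```

send_rows(
  translation=[
    [0, 0, 0.6],
    [0, 0, 0.34],
    [0, 0, 0],
    [0, 0, 0],
    [0, 0, 0],
  ],
  rotation=[
    [0, 0, 0],
    [0, 0, 0],
    [0, 0, 0],
    [0, 0, 0],
    [0, 0, 0],
  ],
  grip=[85, 85, 60, 20, 20],
)

```text
time: 4.0
eef_pos: [0.5402, 0.0816, 0.0094]
tcp_rot: [0.978, 0.21, 0.001, 0.0]
contact_force: [2.1, 0.5, 1.9]
opening: 0.395
```

send_rows(
  translation=[
    [0, 0, 0],
    [0, 0, 0],
    [0, 0, 0],
    [0, 0, 0],
    [0, 0, 0],
  ],
  rotation=[
    [0, 0, 0],
    [0, 0, 0],
    [0, 0, 0],
    [0, 0, 0],
    [0, 0, 0],
  ],
  grip=[20, 20, 20, 20, 20],
)

```text
time: 4.62
eef_pos: [0.5403, 0.0815, 0.0093]
tcp_rot: [0.978, 0.21, 0.001, 0.0]
contact_force: [-0.1, 0.6, 5.5]
opening: 0.396
```

```bash
python3 - <<'E'
from h import *
from plant import eyes
go(.4861,.2913,.07,6.3)
s=eyes.read_camera('scene')['image'][110:260,170:430]
cv2.imwrite('pics/s2.png',cv2.resize(s,None,fx=3,fy=3,interpolation=cv2.INTER_CUBIC))
E
```

```text
t 4.62 pos [0.5403 0.0815 0.0093] yaw 24.3 zax [ 0.002 -0.    -1.   ] open mm 33.8 F [-0.1  0.6  5.5]
units now [ 1.23 -7.11 -2.03] turn z 3.6 units after turn [-1.03 -7.15 -2.02] q [-0.04  0.3   2.02  0.    0.82  1.11]
```

View pics/s2.png

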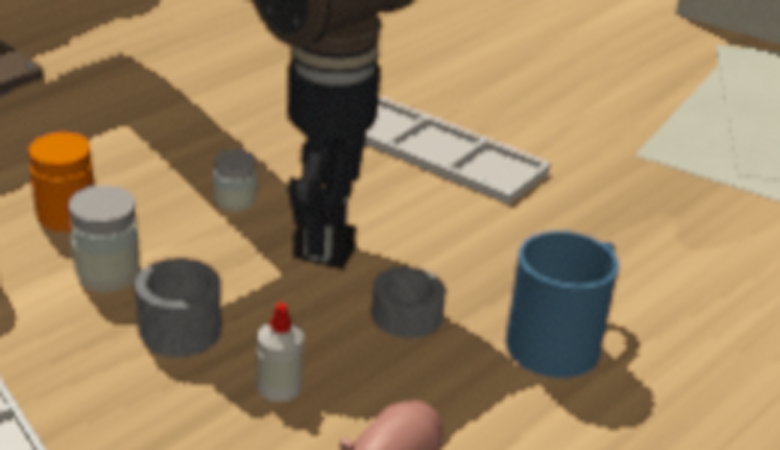

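send_rows(
  translation=[
    [0, 0, -0.4],
    [0, 0, -0.9],
    [0, 0, -0.9],
    [0, 0, 0],
    [0, 0, 0],
  ],
  rotation=[
    [0, 0, 0],
    [0, 0, 0.6],
    [0, 0, 1],
    [0, 0, 1],
    [0, 0, 1],
  ],
  grip=[20, 20, 20, 20, 20],
)

```text
time: 5.3
eef_pos: [0.539, 0.0816, 0.0747]
tcp_rot: [0.999, 0.053, 0.0, 0.0]
contact_force: [0.0, 0.4, -0.7]
opening: 0.391
```

send_rows(
  translation=[
    [-0.13, -0.7, 0],
    [-0.13, -0.9, 0],
    [-0.13, -0.9, 0],
    [-0.13, -0.9, 0],
    [-0.13, -0.9, 0],
  ],
  rotation=[
    [0, 0, 0],
    [0, 0, 0],
    [0, 0, 0],
    [0, 0, 0],
    [0, 0, 0],
  ],
  grip=[20, 20, 20, 20, 20],
)

```text
time: 5.92
eef_pos: [0.5049, 0.2084, 0.0741]
tcp_rot: [0.998, 0.055, -0.0, 0.0]
contact_force: [0.4, 0.4, -1.0]
opening: 0.392
```

send_rows(
  translation=[
    [-0.13, -0.9, 0],
    [-0.13, -0.9, 0],
    [-0.13, -0.7, 0],
    [0, -0.3, 0],
    [0, 0, 0],
  ],
  rotation=[
    [0, 0, 0],
    [0, 0, 0],
    [0, 0, 0],
    [0, 0, 0],
    [0, 0, 0],
  ],
  grip=[20, 20, 20, 20, 20],
)

```text
time: 6.55
eef_pos: [0.4847, 0.2899, 0.0741]
tcp_rot: [0.998, 0.055, -0.0, 0.0]
contact_force: [-0.1, -0.0, 0.1]
opening: 0.39
```

```bash
python3 - <<'E'
from h import *
from plant import eyes
go(.4861,.2913,.0135,6.3)
s=eyes.read_camera('scene')['image'][70:220,220:480]
cv2.imwrite('pics/s3.png',cv2.resize(s,None,fx=3,fy=3,interpolation=cv2.INTER_CUBIC))
E
```

```text
t 6.55 pos [0.4847 0.2899 0.0741] yaw 6.3 zax [-0. -0. -1.] open mm 33.3 F [-0.1 -0.   0.1]
units now [ 0.05 -0.04  2.02] turn z 0.01 units after turn [ 0.05 -0.04  2.02] q [ 0.36  0.23  1.96 -0.    0.95  1.82]
```

View pics/s3.png

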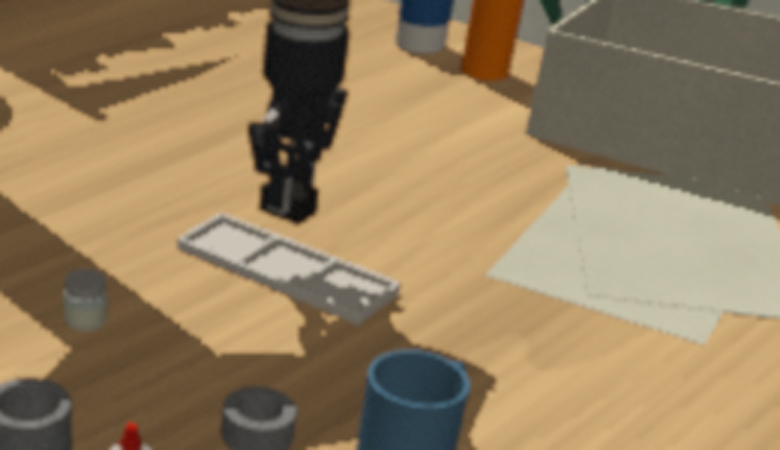

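send_rows(
  translation=[
    [0.05, -0.04, 0.6],
    [0, 0, 0.8],
    [0, 0, 0.3],
    [0, 0, 0.2],
    [0, 0, 0.1],
  ],
  rotation=[
    [0, 0, 0],
    [0, 0, 0],
    [0, 0, 0],
    [0, 0, 0],
    [0, 0, 0],
  ],
  grip=[20, 20, 20, 20, 20],
)

```text
time: 7.22
eef_pos: [0.4865, 0.2911, 0.014]
tcp_rot: [0.999, 0.055, 0.0, -0.0]
contact_force: [-0.1, 0.5, -0.7]
opening: 0.386
```

send_rows(
  translation=[
    [0, 0, 0],
    [0, 0, 0],
    [0, 0, 0],
    [0, 0, 0],
    [0, 0, 0],
  ],
  rotation=[
    [0, 0, 0],
    [0, 0, 0],
    [0, 0, 0],
    [0, 0, 0],
    [0, 0, 0],
  ],
  grip=[20, 36, 42, 56, 56],
)

```text
time: 7.85
eef_pos: [0.4863, 0.2912, 0.0143]
tcp_rot: [0.998, 0.055, 0.0, -0.0]
contact_force: [-0.0, -0.3, -1.1]
opening: 0.654
```

send_rows(
  translation=[
    [0, 0, -0.3],
    [0, 0, -0.8],
    [0, 0, -0.9],
    [0, 0, -0.9],
    [0, 0, 0],
  ],
  rotation=[
    [0, 0, 0],
    [0, 0, 0],
    [0, 0, 0],
    [0, 0, 0],
    [0, 0, 0],
  ],
  grip=[56, 70, 85, 85, 85],
)

```text
time: 8.48
eef_pos: [0.4883, 0.292, 0.1043]
tcp_rot: [0.998, 0.055, 0.003, -0.001]
contact_force: [0.4, 0.1, -0.1]
opening: 0.998
```

```bash
python3 - <<'E'
from h import *
go(.4225,.080,.012,6.3)
E
```

```text
t 8.47 pos [0.4883 0.292  0.1043] yaw 6.3 zax [ 0.006  0.002 -1.   ] open mm 85.3 F [ 0.4  0.1 -0.1]
units now [-2.97  6.79  3.05] turn z -0.0 units after turn [-2.96  6.78  3.08] q [0.36 0.19 1.94 0.   1.   1.82]
```

send_rows(
  translation=[
    [-0.42, 0.9, 0],
    [-0.42, 0.97, 0],
    [-0.42, 0.97, 0],
    [-0.42, 0.97, 0],
    [-0.42, 0.97, 0],
  ],
  rotation=[
    [0, 0, 0],
    [0, 0, 0],
    [0, 0, 0],
    [0, 0, 0],
    [0, 0, 0],
  ],
  grip=[85, 85, 85, 85, 85],
)

```text
time: 9.1
eef_pos: [0.4381, 0.1407, 0.0999]
tcp_rot: [0.998, 0.055, -0.001, 0.0]
contact_force: [0.1, -0.2, -0.4]
opening: 0.996
```

send_rows(
  translation=[
    [-0.42, 0.97, 0],
    [-0.42, 0.95, 0],
    [0, 0, 0],
    [0, 0, 0],
    [0, 0, 0],
  ],
  rotation=[
    [0, 0, 0],
    [0, 0, 0],
    [0, 0, 0],
    [0, 0, 0],
    [0, 0, 0],
  ],
  grip=[85, 85, 85, 85, 85],
)

```text
time: 9.72
eef_pos: [0.4207, 0.0823, 0.1009]
tcp_rot: [0.998, 0.055, -0.0, -0.0]
contact_force: [-1.0, 0.5, 0.7]
opening: 0.995
```

```bash
python3 - <<'E'
from h import *
go(.4225,.080,.012,6.3)
E
```

```text
t 9.72 pos [0.4207 0.0823 0.1009] yaw 6.3 zax [-0.  0. -1.] open mm 84.9 F [-1.   0.5  0.7]
units now [0.05 0.09 2.96] turn z 0.01 units after turn [0.05 0.08 2.96] q [-0.04 -0.12  2.27  0.    0.99  1.42]
```

send_rows(
  translation=[
    [0.05, 0.08, 0.5],
    [0, 0, 0.8],
    [0, 0, 0.8],
    [0, 0, 0.5],
    [0, 0, 0.36],
  ],
  rotation=[
    [0, 0, 0],
    [0, 0, 0],
    [0, 0, 0],
    [0, 0, 0],
    [0, 0, 0],
  ],
  grip=[85, 85, 85, 85, 85],
)

```text
time: 10.35
eef_pos: [0.422, 0.0797, 0.0111]
tcp_rot: [0.998, 0.055, -0.001, -0.0]
contact_force: [0.3, -0.4, 0.7]
opening: 0.997
```

send_rows(
  translation=[
    [0, 0, 0],
    [0, 0, 0],
    [0, 0, 0],
    [0, 0, 0],
    [0, 0, 0],
  ],
  rotation=[
    [0, 0, 0],
    [0, 0, 0],
    [0, 0, 0],
    [0, 0, 0],
    [0, 0, 0],
  ],
  grip=[60, 45, 25, 25, 25],
)

```text
time: 10.98
eef_pos: [0.4234, 0.0795, 0.0133]
tcp_rot: [0.998, 0.055, 0.001, 0.0]
contact_force: [0.6, 0.1, 6.3]
opening: 0.457
```

send_rows(
  translation=[
    [0, 0, 0],
    [0, 0, 0],
    [0, 0, -0.3],
    [0, 0, -0.7],
    [0, 0, -0.7],
  ],
  rotation=[
    [0, 0, 0],
    [0, 0, 0],
    [0, 0, 0],
    [0, 0, 0],
    [0, 0, 0],
  ],
  grip=[25, 25, 25, 25, 25],
)

```text
time: 11.6
eef_pos: [0.4215, 0.0795, 0.0635]
tcp_rot: [0.998, 0.055, -0.001, -0.0]
contact_force: [-0.2, -0.4, 0.0]
opening: 0.453
```

```bash
python3 - <<'E'
from h import *
go(.4155,.2835,.0165,6.3)
E
```

```text
t 11.6 pos [0.4215 0.0795 0.0635] yaw 6.3 zax [-0.002  0.    -1.   ] open mm 38.6 F [-0.2 -0.4  0. ]
units now [ 0.55 -6.78  1.57] turn z -0.0 units after turn [ 0.55 -6.78  1.57] q [-0.05 -0.05  2.28 -0.    0.91  1.41]
```

send_rows(
  translation=[
    [0.07, -0.7, 0],
    [0.07, -0.9, 0],
    [0.07, -0.9, 0],
    [0.07, -0.9, 0],
    [0.07, -0.9, 0],
  ],
  rotation=[
    [0, 0, 0],
    [0, 0, 0],
    [0, 0, 0],
    [0, 0, 0],
    [0, 0, 0],
  ],
  grip=[25, 25, 25, 25, 25],
)

```text
time: 12.22
eef_pos: [0.4179, 0.2096, 0.0632]
tcp_rot: [0.998, 0.055, -0.0, 0.0]
contact_force: [0.1, -0.4, -0.3]
opening: 0.455
```

send_rows(
  translation=[
    [0.07, -0.9, 0],
    [0.07, -0.9, 0],
    [0.06, -0.5, 0],
    [0, -0.18, 0],
    [0, 0, 0],
  ],
  rotation=[
    [0, 0, 0],
    [0, 0, 0],
    [0, 0, 0],
    [0, 0, 0],
    [0, 0, 0],
  ],
  grip=[25, 25, 25, 25, 25],
)

```text
time: 12.85
eef_pos: [0.4163, 0.2832, 0.0632]
tcp_rot: [0.998, 0.055, -0.0, 0.0]
contact_force: [1.3, -0.7, -0.5]
opening: 0.455
```

```bash
python3 - <<'E'
from h import *
go(.4155,.2835,.0168,6.3)
E
```

```text
t 12.85 pos [0.4163 0.2832 0.0632] yaw 6.3 zax [-0.001 -0.    -1.   ] open mm 38.9 F [ 1.3 -0.7 -0.5]
units now [-0.02 -0.01  1.55] turn z 0.0 units after turn [-0.02 -0.01  1.55] q [ 0.4   0.12  2.11 -0.    0.91  1.86]
```

send_rows(
  translation=[
    [0, 0, 0.4],
    [0, 0, 0.6],
    [0, 0, 0.3],
    [0, 0, 0.15],
    [0, 0, 0.06],
  ],
  rotation=[
    [0, 0, 0],
    [0, 0, 0],
    [0, 0, 0],
    [0, 0, 0],
    [0, 0, 0],
  ],
  grip=[25, 25, 25, 25, 25],
)

```text
time: 13.48
eef_pos: [0.4164, 0.2834, 0.0176]
tcp_rot: [0.998, 0.055, -0.0, 0.0]
contact_force: [0.5, 0.2, -0.9]
opening: 0.454
```

send_rows(
  translation=[
    [0, 0, 0],
    [0, 0, 0],
    [0, 0, 0],
    [0, 0, 0],
    [0, 0, 0],
  ],
  rotation=[
    [0, 0, 0],
    [0, 0, 0],
    [0, 0, 0],
    [0, 0, 0],
    [0, 0, 0],
  ],
  grip=[25, 41, 46, 60, 62],
)

```text
time: 14.1
eef_pos: [0.4165, 0.2835, 0.0182]
tcp_rot: [0.998, 0.055, 0.0, -0.0]
contact_force: [-0.1, 0.5, 0.4]
opening: 0.726
```

send_rows(
  translation=[
    [0, 0, -0.3],
    [0, 0, -0.8],
    [0, 0, -1],
    [0, 0, -1],
    [0, 0, -1],
  ],
  rotation=[
    [0, 0, 0],
    [0, 0, 0],
    [0, 0, 0],
    [0, 0, 0],
    [0, 0, 0],
  ],
  grip=[65, 70, 85, 85, 85],
)

```text
time: 14.72
eef_pos: [0.4165, 0.2835, 0.1427]
tcp_rot: [0.998, 0.055, 0.0, -0.0]
contact_force: [0.9, -0.2, 0.0]
opening: 0.993
```

```bash
python3 - <<'E'
from h import *
go(.637,-.0685,.022,6.3)
E
```

```text
t 14.72 pos [0.4165 0.2835 0.1427] yaw 6.3 zax [ 0.001  0.    -1.   ] open mm 84.8 F [ 0.9 -0.2  0. ]
units now [ 6.02 12.47  4.02] turn z -0.0 units after turn [ 6.02 12.47  4.02] q [0.4  0.   2.07 0.   1.07 1.86]
```

send_rows(
  translation=[
    [0.46, 0.96, 0],
    [0.46, 0.96, 0],
    [0.46, 0.96, 0],
    [0.46, 0.96, 0],
    [0.46, 0.96, 0],
  ],
  rotation=[
    [0, 0, 0],
    [0, 0, 0],
    [0, 0, 0],
    [0, 0, 0],
    [0, 0, 0],
  ],
  grip=[85, 85, 85, 85, 85],
)

```text
time: 15.35
eef_pos: [0.5014, 0.147, 0.1418]
tcp_rot: [0.998, 0.055, 0.0, -0.0]
contact_force: [0.6, 0.4, -0.2]
opening: 0.996
```

send_rows(
  translation=[
    [0.46, 0.96, 0],
    [0.46, 0.96, 0],
    [0.46, 0.96, 0],
    [0.46, 0.96, 0],
    [0.46, 0.96, 0],
  ],
  rotation=[
    [0, 0, 0],
    [0, 0, 0],
    [0, 0, 0],
    [0, 0, 0],
    [0, 0, 0],
  ],
  grip=[85, 85, 85, 85, 85],
)

```text
time: 15.98
eef_pos: [0.5858, 0.0114, 0.1417]
tcp_rot: [0.998, 0.055, 0.0, 0.0]
contact_force: [0.6, -0.6, -0.1]
opening: 0.997
```

send_rows(
  translation=[
    [0.46, 0.96, 0],
    [0.46, 0.96, 0],
    [0.46, 0.95, 0],
    [0, 0, 0],
    [0, 0, 0],
  ],
  rotation=[
    [0, 0, 0],
    [0, 0, 0],
    [0, 0, 0],
    [0, 0, 0],
    [0, 0, 0],
  ],
  grip=[85, 85, 85, 85, 85],
)

```text
time: 16.6
eef_pos: [0.6354, -0.0683, 0.1411]
tcp_rot: [0.998, 0.055, -0.0, -0.0]
contact_force: [-0.0, 0.8, -0.3]
opening: 1.0
```

```bash
python3 - <<'E'
from h import *
go(.637,-.0685,.022,6.3)
E
```

```text
t 16.6 pos [ 0.6354 -0.0683  0.1411] yaw 6.3 zax [-0.001  0.    -1.   ] open mm 85.4 F [-0.   0.8 -0.3]
units now [0.06 0.02 3.97] turn z -0.0 units after turn [0.05 0.01 3.97] q [-0.27  0.29  1.74  0.    1.11  1.2 ]
```

send_rows(
  translation=[
    [0.05, 0, 0.6],
    [0, 0, 1],
    [0, 0, 1],
    [0, 0, 0.8],
    [0, 0, 0.55],
  ],
  rotation=[
    [0, 0, 0],
    [0, 0, 0],
    [0, 0, 0],
    [0, 0, 0],
    [0, 0, 0],
  ],
  grip=[85, 85, 85, 85, 85],
)

```text
time: 17.23
eef_pos: [0.6356, -0.0673, 0.0198]
tcp_rot: [0.998, 0.055, -0.002, -0.001]
contact_force: [-0.2, -0.1, 0.2]
opening: 0.99
```

send_rows(
  translation=[
    [0, 0, 0],
    [0, 0, 0],
    [0, 0, 0],
    [0, 0, 0],
    [0, 0, 0],
  ],
  rotation=[
    [0, 0, 0],
    [0, 0, 0],
    [0, 0, 0],
    [0, 0, 0],
    [0, 0, 0],
  ],
  grip=[65, 45, 20, 20, 20],
)

```text
time: 17.85
eef_pos: [0.6385, -0.0688, 0.0242]
tcp_rot: [0.998, 0.055, 0.001, 0.0]
contact_force: [-0.7, -0.4, 5.7]
opening: 0.381
```

send_rows(
  translation=[
    [0, 0, 0],
    [0, 0, 0],
    [0, 0, -0.3],
    [0, 0, -0.7],
    [0, 0, -0.7],
  ],
  rotation=[
    [0, 0, 0],
    [0, 0, 0],
    [0, 0, 0],
    [0, 0, 0],
    [0, 0, 0],
  ],
  grip=[20, 20, 20, 20, 20],
)

```text
time: 18.48
eef_pos: [0.6373, -0.0686, 0.075]
tcp_rot: [0.998, 0.055, 0.0, 0.0]
contact_force: [0.9, -0.1, 0.3]
opening: 0.383
```

```bash
python3 - <<'E'
from h import *
go(.5567,.2991,.026,6.3)
E
```

```text
t 18.48 pos [ 0.6373 -0.0686  0.075 ] yaw 6.3 zax [ 0. -0. -1.] open mm 32.7 F [ 0.9 -0.1  0.3]
units now [ -1.33 -12.48   1.63] turn z -0.0 units after turn [ -1.32 -12.48   1.63] q [-0.27  0.38  1.77  0.    1.    1.2 ]
```

send_rows(
  translation=[
    [-0.1, -0.8, -0.4],
    [-0.1, -0.97, -0.3],
    [-0.1, -0.97, 0],
    [-0.1, -0.97, 0],
    [-0.1, -0.97, 0],
  ],
  rotation=[
    [0, 0, 0],
    [0, 0, 0],
    [0, 0, 0],
    [0, 0, 0],
    [0, 0, 0],
  ],
  grip=[20, 20, 20, 20, 20],
)

```text
time: 19.1
eef_pos: [0.606, 0.0717, 0.0952]
tcp_rot: [0.998, 0.055, 0.0, -0.0]
contact_force: [0.3, 1.2, -0.4]
opening: 0.383
```

send_rows(
  translation=[
    [-0.1, -0.97, 0],
    [-0.1, -0.97, 0],
    [-0.1, -0.97, 0],
    [-0.1, -0.97, 0],
    [-0.1, -0.97, 0],
  ],
  rotation=[
    [0, 0, 0],
    [0, 0, 0],
    [0, 0, 0],
    [0, 0, 0],
    [0, 0, 0],
  ],
  grip=[20, 20, 20, 20, 20],
)

```text
time: 19.73
eef_pos: [0.5748, 0.2145, 0.0952]
tcp_rot: [0.998, 0.055, -0.0, -0.0]
contact_force: [0.8, 0.1, -0.5]
opening: 0.382
```

send_rows(
  translation=[
    [-0.1, -0.97, 0],
    [-0.1, -0.97, 0],
    [-0.12, -0.7, 0],
    [0, -0.3, 0],
    [0, 0, 0],
  ],
  rotation=[
    [0, 0, 0],
    [0, 0, 0],
    [0, 0, 0],
    [0, 0, 0],
    [0, 0, 0],
  ],
  grip=[20, 20, 20, 20, 20],
)

```text
time: 20.35
eef_pos: [0.5567, 0.2994, 0.0947]
tcp_rot: [0.998, 0.055, 0.0, 0.0]
contact_force: [0.2, -1.0, -0.7]
opening: 0.383
```

```bash
python3 - <<'E'
from h import *
from plant import eyes
go(.5567,.2991,.0285,6.3)
s=eyes.read_camera('scene')['image'][70:220,220:480]
cv2.imwrite('pics/s4.png',cv2.resize(s,None,fx=3,fy=3,interpolation=cv2.INTER_CUBIC))
E
```

```text
t 20.35 pos [0.5567 0.2994 0.0947] yaw 6.3 zax [ 0. -0. -1.] open mm 32.7 F [ 0.2 -1.  -0.7]
units now [-0.    0.01  2.21] turn z 0.01 units after turn [-0.    0.01  2.21] q [ 0.33  0.33  1.78 -0.    1.02  1.79]
```

View pics/s4.png

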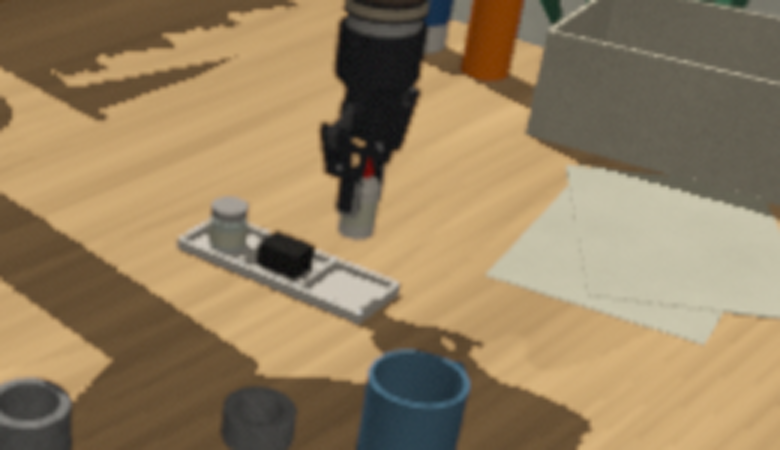

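send_rows(
  translation=[
    [0, 0, 0.5],
    [0, 0, 0.8],
    [0, 0, 0.5],
    [0, 0, 0.3],
    [0, 0, 0.09],
  ],
  rotation=[
    [0, 0, 0],
    [0, 0, 0],
    [0, 0, 0],
    [0, 0, 0],
    [0, 0, 0],
  ],
  grip=[20, 20, 20, 20, 20],
)

```text
time: 21.02
eef_pos: [0.5566, 0.2985, 0.0282]
tcp_rot: [0.999, 0.055, -0.001, 0.0]
contact_force: [-1.2, -0.6, 3.0]
opening: 0.388
```

send_rows(
  translation=[
    [0, 0, 0],
    [0, 0, 0],
    [0, 0, 0],
    [0, 0, 0],
    [0, 0, 0],
  ],
  rotation=[
    [0, 0, 0],
    [0, 0, 0],
    [0, 0, 0],
    [0, 0, 0],
    [0, 0, 0],
  ],
  grip=[20, 36, 42, 60, 70],
)

```text
time: 21.65
eef_pos: [0.557, 0.299, 0.029]
tcp_rot: [0.998, 0.055, 0.0, -0.0]
contact_force: [0.4, 0.1, -0.0]
opening: 0.816
```

send_rows(
  translation=[
    [0, 0, -0.3],
    [0, 0, -0.8],
    [0, 0, -1],
    [0, 0, -1],
    [0, 0, -1],
  ],
  rotation=[
    [0, 0, 0],
    [0, 0, 0],
    [0, 0, 0],
    [0, 0, 0],
    [0, 0, 0],
  ],
  grip=[70, 75, 85, 85, 85],
)

```text
time: 22.28
eef_pos: [0.557, 0.299, 0.1536]
tcp_rot: [0.998, 0.055, 0.0, -0.0]
contact_force: [-0.1, -0.2, -0.5]
opening: 0.996
```

send_rows(
  translation=[
    [0, 0, 0],
    [0, 0, 0],
    [0, 0, 0],
    [0, 0, 0],
    [0, 0, 0],
  ],
  rotation=[
    [0, 0, 0.94],
    [0, 0, 0.94],
    [0, 0, 0.94],
    [0, 0, 0.94],
    [0, 0, 0],
  ],
  grip=[85, 85, 85, 85, 85],
)

```text
time: 22.9
eef_pos: [0.557, 0.299, 0.1524]
tcp_rot: [0.994, -0.108, 0.0, -0.0]
contact_force: [-0.2, 0.9, -0.1]
opening: 0.998
```

```bash
python3 - <<'E'
from h import *
go(.6462,.0681,.006,-12.4)
E
```

```text
t 22.9 pos [0.557  0.299  0.1524] yaw -12.5 zax [ 0.001  0.    -1.   ] open mm 85.2 F [-0.2  0.9 -0.1]
units now [4.56 6.88 4.88] turn z -0.01 units after turn [4.56 6.88 4.88] q [0.33 0.27 1.75 0.   1.12 2.12]
```

send_rows(
  translation=[
    [0.6, 0.9, 0],
    [0.66, 1, 0],
    [0.66, 1, 0],
    [0.66, 1, 0],
    [0.66, 1, 0],
  ],
  rotation=[
    [0, 0, 0],
    [0, 0, 0],
    [0, 0, 0],
    [0, 0, 0],
    [0, 0, 0],
  ],
  grip=[85, 85, 85, 85, 85],
)

```text
time: 23.52
eef_pos: [0.6204, 0.1333, 0.1523]
tcp_rot: [0.994, -0.108, 0.0, -0.0]
contact_force: [1.0, -0.3, -0.1]
opening: 0.992
```

send_rows(
  translation=[
    [0.66, 1, 0],
    [0.66, 0.98, 0],
    [0, 0, 0.5],
    [0, 0, 0.5],
    [0, 0, 0],
  ],
  rotation=[
    [0, 0, 0],
    [0, 0, 0],
    [0, 0, 0],
    [0, 0, 0],
    [0, 0, 0],
  ],
  grip=[85, 85, 85, 85, 85],
)

```text
time: 24.15
eef_pos: [0.6436, 0.069, 0.1189]
tcp_rot: [0.994, -0.108, -0.003, 0.0]
contact_force: [1.1, 0.1, -0.6]
opening: 0.992
```

```bash
python3 - <<'E'
from h import *
go(.6462,.0681,.006,-12.4)
E
```

```text
t 24.15 pos [0.6436 0.069  0.1189] yaw -12.4 zax [-0.005  0.001 -1.   ] open mm 84.7 F [ 1.1  0.1 -0.6]
units now [0.11 0.01 3.76] turn z -0.0 units after turn [0.09 0.01 3.76] q [-0.05  0.34  1.73  0.    1.08  1.74]
```

send_rows(
  translation=[
    [0.06, 0.01, 0.6],
    [0, 0, 1],
    [0, 0, 1],
    [0, 0, 0.6],
    [0, 0, 0.3],
  ],
  rotation=[
    [0, 0, 0],
    [0, 0, 0],
    [0, 0, 0],
    [0, 0, 0],
    [0, 0, 0],
  ],
  grip=[85, 85, 85, 85, 85],
)

```text
time: 24.78
eef_pos: [0.6469, 0.0675, 0.0154]
tcp_rot: [0.994, -0.109, -0.001, 0.0]
contact_force: [-0.8, 0.1, 0.0]
opening: 0.998
```

send_rows(
  translation=[
    [0, 0, 0.22],
    [0, 0, 0],
    [0, 0, 0],
    [0, 0, 0],
    [0, 0, 0],
  ],
  rotation=[
    [0, 0, 0],
    [0, 0, 0],
    [0, 0, 0],
    [0, 0, 0],
    [0, 0, 0],
  ],
  grip=[85, 70, 50, 45, 45],
)

```text
time: 25.4
eef_pos: [0.6485, 0.0671, 0.0116]
tcp_rot: [0.994, -0.109, 0.001, -0.0]
contact_force: [0.4, 0.8, 3.6]
opening: 0.681
```

send_rows(
  translation=[
    [0, 0, 0],
    [0, 0, 0],
    [0, 0, -0.3],
    [0, 0, -0.7],
    [0, 0, -0.7],
  ],
  rotation=[
    [0, 0, 0],
    [0, 0, 0],
    [0, 0, 0],
    [0, 0, 0],
    [0, 0, 0],
  ],
  grip=[45, 45, 45, 45, 45],
)

```text
time: 26.02
eef_pos: [0.6474, 0.0672, 0.0627]
tcp_rot: [0.994, -0.109, 0.0, -0.0]
contact_force: [0.2, 0.2, -0.6]
opening: 0.679
```

```bash
python3 - <<'E'
from h import *
from plant import eyes
go(.5626,-.2844,.01,-12.4)
s=eyes.read_camera('scene')['image'][110:260,170:430]
cv2.imwrite('pics/s5.png',cv2.resize(s,None,fx=3,fy=3,interpolation=cv2.INTER_CUBIC))
E
```

```text
t 26.02 pos [0.6474 0.0672 0.0627] yaw -12.5 zax [ 0.  0. -1.] open mm 58.0 F [ 0.2  0.2 -0.6]
units now [-0.22 12.05  1.75] turn z -0.02 units after turn [-0.25 12.05  1.76] q [-0.05  0.41  1.74  0.    0.98  1.74]
```

View pics/s5.png

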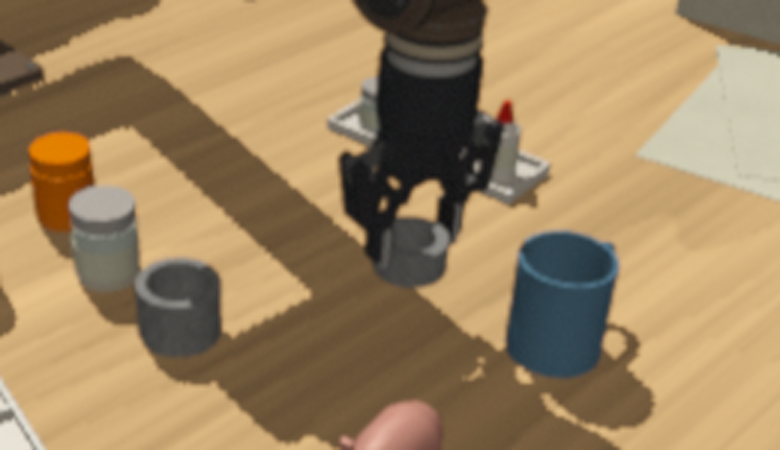

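send_rows(
  translation=[
    [0, 0, -0.7],
    [0, 0.5, -0.7],
    [-0.02, 0.9, 0],
    [-0.02, 0.95, 0],
    [-0.02, 0.95, 0],
  ],
  rotation=[
    [0, 0, 0],
    [0, 0, 0],
    [0, 0, 0],
    [0, 0, 0],
    [0, 0, 0],
  ],
  grip=[45, 45, 45, 45, 45],
)

```text
time: 26.7
eef_pos: [0.624, -0.0309, 0.1045]
tcp_rot: [0.994, -0.109, 0.0, 0.0]
contact_force: [1.4, 0.8, -0.8]
opening: 0.678
```

send_rows(
  translation=[
    [-0.02, 0.95, 0],
    [-0.02, 0.95, 0],
    [-0.02, 0.95, 0],
    [-0.02, 0.95, 0],
    [-0.02, 0.95, 0],
  ],
  rotation=[
    [0, 0, 0],
    [0, 0, 0],
    [0, 0, 0],
    [0, 0, 0],
    [0, 0, 0],
  ],
  grip=[45, 45, 45, 45, 45],
)

```text
time: 27.32
eef_pos: [0.5899, -0.1694, 0.1044]
tcp_rot: [0.994, -0.109, 0.0, 0.0]
contact_force: [0.2, 0.7, -0.3]
opening: 0.678
```

send_rows(
  translation=[
    [-0.02, 0.95, 0],
    [-0.02, 0.95, 0],
    [-0.02, 0.95, 0],
    [-0.02, 0.75, 0],
    [0, 0.4, 0],
  ],
  rotation=[
    [0, 0, 0],
    [0, 0, 0],
    [0, 0, 0],
    [0, 0, 0],
    [0, 0, 0],
  ],
  grip=[45, 45, 45, 45, 45],
)

```text
time: 27.95
eef_pos: [0.5616, -0.2858, 0.1038]
tcp_rot: [0.994, -0.11, 0.0, 0.0]
contact_force: [0.2, 0.3, -0.9]
opening: 0.68
```

```bash
python3 - <<'E'
from h import *
go(.5626,-.2844,.016,-12.4)
E
```

```text
t 27.95 pos [ 0.5616 -0.2858  0.1038] yaw -12.6 zax [ 0. -0. -1.] open mm 58.1 F [ 0.2  0.3 -0.9]
units now [ 0.02 -0.05  2.93] turn z -0.04 units after turn [ 0.02 -0.05  2.93] q [-0.63  0.32  1.78 -0.    1.04  1.16]
```

send_rows(
  translation=[
    [0.02, -0.05, 0.6],
    [0, 0, 0.9],
    [0, 0, 0.8],
    [0, 0, 0.4],
    [0, 0, 0.2],
  ],
  rotation=[
    [0, 0, 0],
    [0, 0, 0],
    [0, 0, 0],
    [0, 0, 0],
    [0, 0, 0],
  ],
  grip=[45, 45, 45, 45, 45],
)

```text
time: 28.58
eef_pos: [0.5624, -0.2816, 0.0155]
tcp_rot: [0.994, -0.109, -0.002, -0.001]
contact_force: [-7.7, 6.0, 19.7]
opening: 0.676
```

send_rows(
  translation=[
    [0, 0, 0.03],
    [0, 0, 0],
    [0, 0, 0],
    [0, 0, 0],
    [0, 0, 0],
  ],
  rotation=[
    [0, 0, 0],
    [0, 0, 0],
    [0, 0, 0],
    [0, 0, 0],
    [0, 0, 0],
  ],
  grip=[45, 45, 62, 68, 85],
)

```text
time: 29.2
eef_pos: [0.5631, -0.283, 0.0155]
tcp_rot: [0.994, -0.109, 0.0, 0.0]
contact_force: [0.9, -0.1, 0.5]
opening: 0.977
```

send_rows(
  translation=[
    [0, 0, 0],
    [0, 0, -0.5],
    [0, 0, -1],
    [0, 0, -1],
    [0, 0, -1],
  ],
  rotation=[
    [0, 0, 0],
    [0, 0, 0],
    [0, 0, 0],
    [0, 0, 0],
    [0, 0, 0],
  ],
  grip=[85, 85, 85, 85, 85],
)

```text
time: 29.82
eef_pos: [0.5633, -0.2831, 0.1226]
tcp_rot: [0.994, -0.109, 0.001, 0.0]
contact_force: [0.8, -0.6, 0.5]
opening: 0.995
```

```bash
python3 - <<'E'
from h import *
from plant import eyes
go(.435,-.0752,.026,-12.4)
s=eyes.read_camera('scene')['image'][130:320,60:320]
cv2.imwrite('pics/s6.png',cv2.resize(s,None,fx=3,fy=3,interpolation=cv2.INTER_CUBIC))
E
```

```text
t 29.82 pos [ 0.5633 -0.2831  0.1226] yaw -12.5 zax [ 0.001 -0.001 -1.   ] open mm 84.9 F [ 0.8 -0.6  0.5]
units now [-5.68 -5.84  3.21] turn z -0.02 units after turn [-5.66 -5.85  3.22] q [-0.63  0.3   1.77 -0.    1.07  1.16]
```

View pics/s6.png

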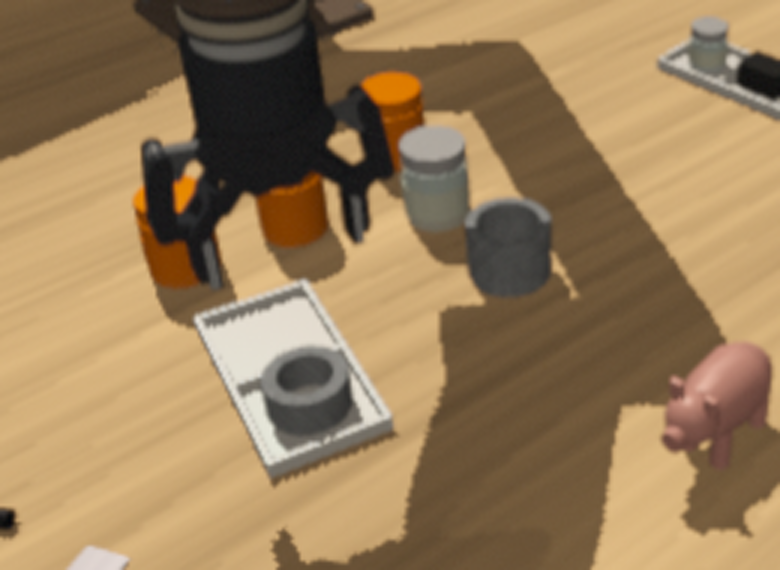

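```bash
python3 - <<'E'
from h import *
from plant import eyes
c=eyes.read_camera('scene'); im=c['image']; im2=cv2.resize(im,None,fx=4,fy=4,interpolation=cv2.INTER_CUBIC)
a=np.linspace(0,2*np.pi,60); x,y=.5626,-.2844
for z,r in((.034,.03),(.034,.019),(.004,.03)):
    q=proj(c,np.c_[x+r*np.cos(a),y+r*np.sin(a),0*a+z]); cv2.polylines(im2,[np.int32((q+.5)*4)],True,(0,255,0),1)
e=np.radians(-12.4); A=np.array([[np.cos(e),-np.sin(e)],[np.sin(e),np.cos(e)]])
for zz in (.012,):
  for x0,x1 in((-.0805,-.0025),(.0025,.0805)):
    P=np.array([[x0,-.039],[x1,-.039],[x1,.039],[x0,.039]])@A.T+[.5221,-.2755]
    q=proj(c,np.c_[P,[zz]*4]); cv2.polylines(im2,[np.int32((q+.5)*4)],True,(0,0,255),1)
t=eyes.read_camera('top')['image'][150:270,300:400]
v=im2[850:1200,460:860]
t=cv2.resize(t,(292,350),interpolation=cv2.INTER_CUBIC)
cv2.imwrite('pics/s7.png',np.hstack([v,t]))
E
```

```text
(no output)
```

View pics/s7.png

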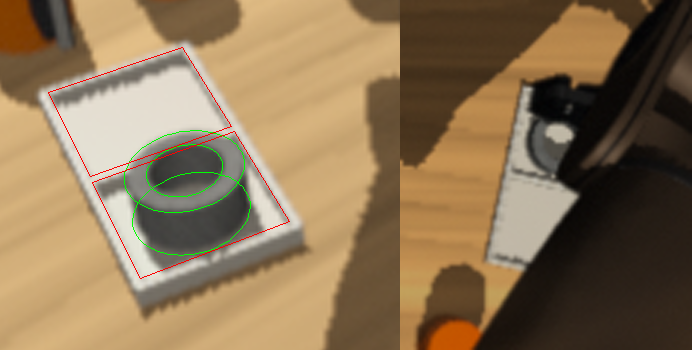

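send_rows(
  translation=[
    [-0.9, -0.9, -0.2],
    [-0.96, -0.99, 0],
    [-0.96, -0.99, 0],
    [-0.96, -0.99, 0],
    [-0.96, -0.99, 0],
  ],
  rotation=[
    [0, 0, 0],
    [0, 0, 0],
    [0, 0, 0],
    [0, 0, 0],
    [0, 0, 0],
  ],
  grip=[85, 85, 85, 85, 85],
)

```text
time: 30.6
eef_pos: [0.4541, -0.1083, 0.125]
tcp_rot: [0.994, -0.109, -0.001, -0.0]
contact_force: [0.5, 0.5, 0.5]
opening: 0.995
```

send_rows(
  translation=[
    [-0.92, -0.98, 0],
    [0, 0, 0],
    [0, 0, 0],
  ],
  rotation=[
    [0, 0, 0],
    [0, 0, 0],
    [0, 0, 0],
  ],
  grip=[85, 85, 85],
)

```text
time: 30.98
eef_pos: [0.4353, -0.0752, 0.126]
tcp_rot: [0.994, -0.109, -0.0, 0.0]
contact_force: [0.7, 0.2, 0.1]
opening: 0.994
```

```bash
python3 - <<'E'
from h import *
from plant import eyes
go(.435,-.0752,.026,-12.4)
c=eyes.read_camera('top'); im=c['image']; im2=cv2.resize(im,None,fx=6,fy=6,interpolation=cv2.INTER_CUBIC)
hsv=cv2.cvtColor(im,cv2.COLOR_BGR2HSV); m=hsv[...,1]<105
cn,p=blob(m,(322,170,385,260)); r=cv2.minAreaRect(cn); print(r, cast(c,r[0],.012), cast(c,cv2.boxPoints(r),.012).round(4).tolist())
e=np.radians(-12.4); A=np.array([[np.cos(e),-np.sin(e)],[np.sin(e),np.cos(e)]])
for x0,x1 in((-.0805,-.0025),(.0025,.0805)):
    P=np.array([[x0,-.039],[x1,-.039],[x1,.039],[x0,.039]])@A.T+[.5221,-.2755]
    q=proj(c,np.c_[P,[.012]*4]); cv2.polylines(im2,[np.int32((q+.5)*6)],True,(0,0,255),1)
a=np.linspace(0,2*np.pi,60); x,y=.5626,-.2844
q=proj(c,np.c_[x+.03*np.cos(a),y+.03*np.sin(a),0*a+.034]); cv2.polylines(im2,[np.int32((q+.5)*6)],True,(0,255,0),1)
cv2.imwrite('pics/t2.png',im2[1030:1560,1920:2320])
E
```

```text
t 30.98 pos [ 0.4353 -0.0752  0.126 ] yaw -12.5 zax [-0. -0. -1.] open mm 84.9 F [0.7 0.2 0.1]
units now [-0.01  0.    3.33] turn z -0.02 units after turn [-0.01  0.    3.33] q [-0.4  -0.12  2.22 -0.    1.05  1.39]
((350.77484130859375, 212.55848693847656), (32.42317199707031, 63.2439079284668), 12.011479377746582) [[ 0.52222798 -0.27524466]] [[0.4462, -0.2127], [0.617, -0.25], [0.5998, -0.3398], [0.4284, -0.3008]]
```

View pics/t2.png

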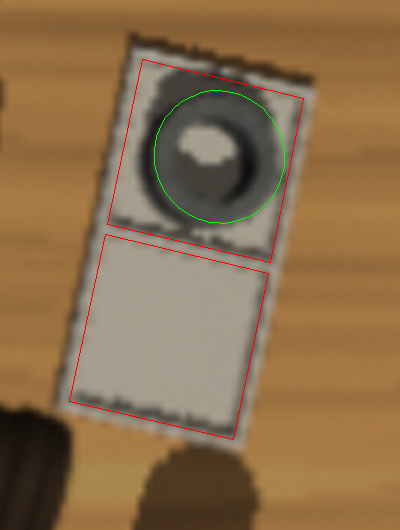

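send_rows(
  translation=[
    [0, 0, 0.5],
    [0, 0, 0.9],
    [0, 0, 0.9],
    [0, 0, 0.6],
    [0, 0, 0.43],
  ],
  rotation=[
    [0, 0, 0],
    [0, 0, 0],
    [0, 0, 0],
    [0, 0, 0],
    [0, 0, 0],
  ],
  grip=[85, 85, 85, 85, 85],
  squeeze=50,
)

```text
time: 31.65
eef_pos: [0.4345, -0.0752, 0.0245]
tcp_rot: [0.994, -0.109, -0.001, -0.0]
contact_force: [0.4, -0.3, -0.2]
opening: 0.992
```

send_rows(
  translation=[
    [0, 0, 0],
    [0, 0, 0],
    [0, 0, 0],
    [0, 0, 0],
    [0, 0, 0],
  ],
  rotation=[
    [0, 0, 0],
    [0, 0, 0],
    [0, 0, 0],
    [0, 0, 0],
    [0, 0, 0],
  ],
  grip=[85, 70, 55, 45, 45],
)

```text
time: 32.28
eef_pos: [0.4362, -0.0755, 0.0277]
tcp_rot: [0.994, -0.109, 0.001, 0.0]
contact_force: [-2.2, -0.1, 5.9]
opening: 0.636
```

send_rows(
  translation=[
    [0, 0, 0],
    [0, 0, 0],
    [0, 0, -0.3],
    [0, 0, -0.6],
    [0, 0, -0.6],
  ],
  rotation=[
    [0, 0, 0],
    [0, 0, 0],
    [0, 0, 0],
    [0, 0, 0],
    [0, 0, 0],
  ],
  grip=[45, 45, 45, 45, 45],
)

```text
time: 32.9
eef_pos: [0.4343, -0.0746, 0.0714]
tcp_rot: [0.994, -0.109, -0.001, -0.0]
contact_force: [1.0, -0.4, -2.9]
opening: 0.646
```

```bash
python3 - <<'E'
from h import *
go(.4816,-.2666,.03,-12.4)
E
```

```text
t 32.9 pos [ 0.4343 -0.0746  0.0714] yaw -12.5 zax [-0.002  0.001 -1.   ] open mm 55.2 F [ 1.  -0.4 -2.9]
units now [2.93 5.91 1.37] turn z -0.02 units after turn [2.91 5.91 1.38] q [-0.4  -0.03  2.25  0.    0.92  1.39]
```

send_rows(
  translation=[
    [0.3, 0.3, -0.6],
    [0.5, 0.7, -0.4],
    [0.5, 0.9, 0],
    [0.5, 0.9, 0],
    [0.5, 0.9, 0],
  ],
  rotation=[
    [0, 0, 0],
    [0, 0, 0],
    [0, 0, 0],
    [0, 0, 0],
    [0, 0, 0],
  ],
  grip=[45, 45, 45, 45, 45],
)

```text
time: 33.52
eef_pos: [0.4781, -0.1987, 0.101]
tcp_rot: [0.994, -0.109, -0.001, -0.0]
contact_force: [-0.0, 1.0, -2.7]
opening: 0.636
```

send_rows(
  translation=[
    [0.4, 0.9, 0],
    [0.2, 0.8, 0],
    [0, 0.5, 0],
    [0, 0, 0],
    [0, 0, 0],
  ],
  rotation=[
    [0, 0, 0],
    [0, 0, 0],
    [0, 0, 0],
    [0, 0, 0],
    [0, 0, 0],
  ],
  grip=[45, 45, 45, 45, 45],
)

```text
time: 34.15
eef_pos: [0.4814, -0.2658, 0.1011]
tcp_rot: [0.994, -0.109, -0.0, -0.0]
contact_force: [0.4, 1.0, -2.3]
opening: 0.64
```

```bash
python3 - <<'E'
from h import *
go(.4816,-.2666,.0315,-12.4)
E
```

```text
t 34.15 pos [ 0.4814 -0.2658  0.1011] yaw -12.5 zax [-0.001  0.001 -1.   ] open mm 54.6 F [ 0.4  1.  -2.3]
units now [0.01 0.03 2.32] turn z -0.02 units after turn [0.01 0.02 2.32] q [-0.69  0.16  1.98  0.    1.    1.1 ]
```

send_rows(
  translation=[
    [0, 0.02, 0.5],
    [0, 0, 0.8],
    [0, 0, 0.6],
    [0, 0, 0.2],
    [0, 0, 0.1],
  ],
  rotation=[
    [0, 0, 0],
    [0, 0, 0],
    [0, 0, 0],
    [0, 0, 0],
    [0, 0, 0],
  ],
  grip=[45, 45, 45, 45, 45],
)

```text
time: 34.78
eef_pos: [0.4817, -0.2672, 0.0351]
tcp_rot: [0.994, -0.109, -0.0, -0.0]
contact_force: [0.2, 0.2, -3.2]
opening: 0.638
```

send_rows(
  translation=[
    [0, 0, 0.06],
    [0, 0, 0.03],
    [0, 0, 0],
  ],
  rotation=[
    [0, 0, 0],
    [0, 0, 0],
    [0, 0, 0],
  ],
  grip=[45, 45, 45],
)

```text
time: 35.15
eef_pos: [0.4819, -0.2675, 0.0332]
tcp_rot: [0.994, -0.109, 0.0, 0.0]
contact_force: [-0.7, -0.6, -2.4]
opening: 0.638
```

send_rows(
  translation=[
    [0, 0, 0.04],
    [0, 0, 0],
    [0, 0, 0.03],
    [0, 0, 0],
  ],
  rotation=[
    [0, 0, 0],
    [0, 0, 0],
    [0, 0, 0],
    [0, 0, 0],
  ],
  grip=[45, 45, 45, 45],
)

```text
time: 35.65
eef_pos: [0.4819, -0.2675, 0.0318]
tcp_rot: [0.994, -0.109, -0.0, 0.0]
contact_force: [-3.1, 1.7, 5.8]
opening: 0.638
```

Touching down (force now upward). Release and withdraw, clear of the top view.

send_rows(
  translation=[
    [0, 0, 0],
    [0, 0, 0],
    [0, 0, 0],
    [0, 0, 0],
    [0, 0, 0],
  ],
  rotation=[
    [0, 0, 0],
    [0, 0, 0],
    [0, 0, 0],
    [0, 0, 0],
    [0, 0, 0],
  ],
  grip=[56, 60, 66, 85, 85],
)

```text
time: 36.28
eef_pos: [0.4817, -0.2673, 0.0306]
tcp_rot: [0.994, -0.109, -0.0, -0.0]
contact_force: [0.2, 0.0, -0.7]
opening: 0.992
```

send_rows(
  translation=[
    [0, 0, -0.3],
    [0, 0, -0.8],
    [0, 0, -1],
    [0, 0, -1],
    [0, 0, -1],
  ],
  rotation=[
    [0, 0, 0],
    [0, 0, 0],
    [0, 0, 0],
    [0, 0, 0],
    [0, 0, 0],
  ],
  grip=[85, 85, 85, 85, 85],
)

```text
time: 36.9
eef_pos: [0.4817, -0.2673, 0.1553]
tcp_rot: [0.994, -0.109, 0.0, 0.0]
contact_force: [0.9, -0.2, 1.5]
opening: 0.995
```

send_rows(
  translation=[
    [0, -1, 0],
    [0, -1, 0],
    [0, -1, 0],
    [0, -1, 0],
    [0, -1, 0],
  ],
  rotation=[
    [0, 0, 0],
    [0, 0, 0],
    [0, 0, 0],
    [0, 0, 0],
    [0, 0, 0],
  ],
  grip=[85, 85, 85, 85, 85],
)

```text
time: 37.52
eef_pos: [0.5144, -0.1199, 0.1544]
tcp_rot: [0.994, -0.109, 0.001, 0.0]
contact_force: [0.4, 0.1, 0.3]
opening: 0.995
```

send_rows(
  translation=[
    [0, -1, 0],
    [0, -0.5, 0],
    [0, 0, 0],
    [0, 0, 0],
    [0, 0, 0],
  ],
  rotation=[
    [0, 0, 0],
    [0, 0, 0],
    [0, 0, 0],
    [0, 0, 0],
    [0, 0, 0],
  ],
  grip=[85, 85, 85, 85, 85],
)

```text
time: 38.15
eef_pos: [0.5238, -0.0778, 0.1536]
tcp_rot: [0.994, -0.11, -0.0, 0.0]
contact_force: [0.4, -0.3, 0.7]
opening: 0.996
```

```bash
python3 - <<'E'
from h import *
from plant import eyes
a=np.linspace(0,2*np.pi,60)
def fr(x,y,yaw,n):
    e=np.radians(yaw); A=np.array([[np.cos(e),-np.sin(e)],[np.sin(e),np.cos(e)]]); return lambda P:np.asarray(P)@A.T+[x,y]
T3=fr(.4861,.2913,6.3,3); T2=fr(.5222,-.2755,-12.4,2)
items=[(T3,[0.071,0],.034,.05),(T3,[-.071,0],.038,.045),(T2,[.0415,0],.06,.03),(T2,[-.0415,0],.054,.072)]
out=[]
for n,ws in(('top',[(120,170,180,270),(320,170,380,270)]),('scene',[(270,120,370,200),(115,195,215,295)])):
    c=eyes.read_camera(n); im=cv2.resize(c['image'],None,fx=4,fy=4,interpolation=cv2.INTER_CUBIC)
    for T,o,d,h in items:
        for z in(.004,.004+h):
            q=proj(c,np.c_[T(np.array(o)+d/2*np.c_[np.cos(a),np.sin(a)]),0*a+z]); cv2.polylines(im,[np.int32((q+.5)*4)],True,(0,255,0),1)
    for z in(.004,.032):
        q=proj(c,np.c_[T3(np.array([[-.024,-.017],[.024,-.017],[.024,.017],[-.024,.017]])),[z]*4]); cv2.polylines(im,[np.int32((q+.5)*4)],True,(0,255,0),1)
    for u0,v0,u1,v1 in ws: 
        k=im[v0*4:v1*4,u0*4:u1*4]; out.append(cv2.resize(k,(380,295)) if 0 else k)
def pad(k): 
    z=np.zeros((400,400,3),np.uint8); z[:k.shape[0],:k.shape[1]]=k; return z
v=np.vstack([np.hstack([pad(out[0])[:300],pad(out[1])[:300]]),np.hstack([pad(out[2])[:300],pad(out[3])[:300]])])
for i,k in enumerate(out): out[i]=pad(k)
cv2.imwrite('pics/f1.png',cv2.resize(np.vstack([np.hstack(out[:2]),np.hstack(out[2:])]),(600,600)))
go(.48,-.08,.2,-12.4)
E
```

```text
t 38.25 pos [ 0.5238 -0.0776  0.1536] yaw -12.6 zax [-0. -0. -1.] open mm 85.4 F [-0.2 -0.9  0. ]
units now [-1.41  0.4  -1.55] turn z -0.04 units after turn [-1.41  0.39 -1.55] q [-0.34  0.05  2.   -0.    1.1   1.45]
```

View pics/f1.png

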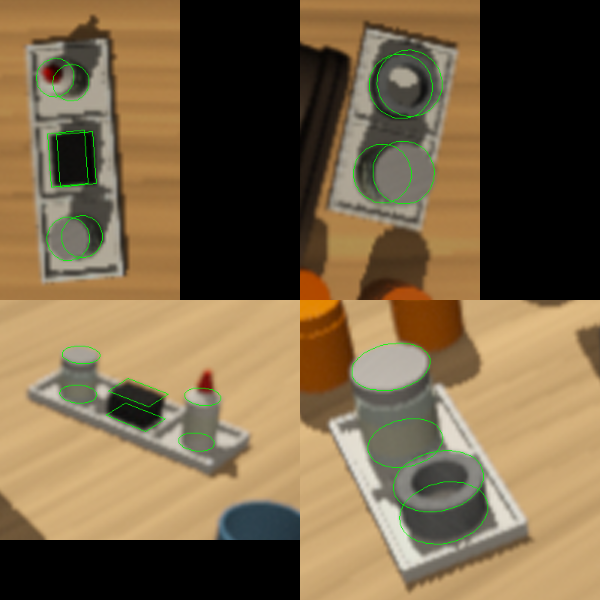

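```bash
python3 -c "
from plant import ticket; print(ticket.sign_off())"
```

```text
the job is handed in; nothing more can be done
None
```

The job is handed in, with all five items in their compartments and about 38 s of the 125 s used. The hand-in reports no verdict.

- **Three-compartment tray:** the sanding block is in the middle, the small jar in the near end and the glue bottle in the far end.
- **Two-compartment tray:** the narrow roll is in the far compartment and the large jar in the near one.

**Last check:** I overlaid the expected positions on both camera views, judging by eye. All five items looked upright and flat on the compartment floors, within a few mm of centre. The gripper was open, about 15 cm above the table and clear of everything.

**Points that disagreed or went unmeasured:**
- The narrow roll met about 20 N while being set down, probably because it reached the floor slightly early. One top view then seemed to show it about 6 mm off centre, but the final overlays in both views fit it better than that. Its limit is 12 mm.
- I did not measure the wide roll, mug and pig again at the end. The arm passed well clear of them, and I felt no unexpected contact on those moves.

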